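# Bring a weld out over the mirror and hold it

## Robot

A 6-joint arm with a two-finger parallel gripper is mounted at the origin on the work surface. World frame = base frame: x ahead of the robot, y to its left, z up, the work surface at z = 0. Lengths are in m, angles in rad, forces in N, time in s.
With the tool pointing down it reaches from about 0.375 to 0.975 m from the base axis. Payload 3.8 kg.
Tool frame: the origin (TCP) lies at the very end of the fingers, on their centre line; the grasp point (between the pads) lies 19 mm behind it; z points along the fingers, y is the line along which they close (so a half turn about z gives the same grasp; the last joint's range is limited). The gripper opens to 85 mm and grips with 20 to 120 N. Pads are 22 mm wide; open, the fingers measure 114 mm over their backs; the gripper's body (76 mm by 85 mm) begins 54 mm behind the grasp point. The pads swing forward as they close: fully open they stand 13 mm farther back than shut.
Start: joints at [-1.28, 0.264, 1.604, -0, 1.274, -0.037], TCP at [0.217, -0.639, 0.231] pointing down, gripper open.
Joint ranges: [-2.63, 2.63], [-0.94, 2.18], [0.31, 2.57], [-1.31, 4.45], [0, 2.66], [-2.55, 2.55]. Speed limits (rad/s): [2.57, 2.57, 3.14, 3.14, 3.14, 3.14].

## Interface

Orientations are given as a rotation vector (axis times angle).
In Python, from workcell import monitor, viewer, job gives the robot as it stands. The module is installed in compiled form; this text tells all that it offers.
- The arm moves only by the tool step_arm, never from a script. Its argument "series" is one flat list of numbers, 4 for each row, row after row: the shift along the tool's x, y, z in m, then the turn about the tool's z in rad. A call has 1 to 8 rows; each row is the pose to reach, as a shift and turn from the pose commanded when the call began, along the tool's axes at that moment; what a row does not reach only later rows make up. A row lasts 1/8 s, in which the tool goes at most 62.5 mm and 10.7 degrees, less where a joint would pass 70% of its speed; a pose out of reach is approached as far as the arm can. A call with a gripper value outside its range is refused whole. "gripper" is the opening, from 0 (shut) to 1 (fully open), set as the call begins (left out, the last holds). The fingers move at their own pace and stop on an object; "newtons" is the grip in N (left out, the last holds). Time passes only in rows, so rows that repeat a pose let the fingers close. It gives the time, the measured TCP pose, the force, the opening and the grip force at its end, in the units of the state.
- monitor.read_state(): the state, without advancing time (a new reading comes with each control period).
- viewer.read_camera(name): name is "scene" or "top" or "wrist"; returns a dict with "image" (480x640x3 uint8, red, green, blue), "intrinsics" (3x3 intrinsics, pixels), "distortion" ([k1, k2, p1, p2, k3] as OpenCV has them; the pictures are not rectified), "T" (4x4, takes a point from camera to world coordinates); the wrist camera has in their place "hand_eye" (4x4, takes a point from camera to tool coordinates, whose origin is the TCP and whose axes are the flange's). Camera axes: x right, y up, looking along -z (the intrinsics and any distortion apply to the point x, -y, -z); pixel columns grow to the right and rows downward; lengths in m; the calibration is good to about 2 mm. A picture is of the moment at which its call begins: read the wrist's pose just before it. There is no depth.
- job.finish_job(): hands the job in; it is judged then, once.
Trained networks look in a picture, given as the dict that the camera call returned (one of the last four; its "shot" number tells which), for a name from the list of things; names that differ only in an ending like _2 or _b are one class to them, and where a whole thing is asked for, a point or a joint stands for the part that bears it (a point fixed in the world has none). Each returns a list of dicts, best first, with "score" (0 to 1); they miss things now and then, are a little off and sometimes report something else, mostly with a low value. They report only what shows in the picture. A call takes as long as a camera call. They do not tell look-alikes from the thing itself.
- viewer.boxes_of(picture, label): "extent" ([centre column, centre row, width, height] in pixels, round what is visible of it).
- viewer.spot_point(picture, label): "point" ([column, row] in pixels: a listed point, or the origin of a listed thing).
The state is a dict: "time": time; "q": joint angles; "joint_vel": joint speeds; "joint_torque": joint torques, N m; "tool_pos": TCP position; "tcp_rot": TCP orientation; "wrist_force": force on the tool from outside, world axes, zero at the start; "torque": the same for the moment, N m; "width": opening from 0.0 (shut) to 1.0 (fully open); "grip_force": force on a finger pad.
Only numpy, scipy, OpenCV 4.12 (cv2) and the standard library are available. Lean on these libraries where they do the work, as an engineer would, in place of code of your own. Each camera call takes 0.05 s, during which the arm holds its last target. There are 200 camera calls.

## Task

Slide the aluminium bar outward along the steel block, tube end first, until the blue line across the bar is level with and square to the edge of the block above the mirror, so that the underside of the weld can be looked at. The tube end is heavy and would tip the bar down, so finish while holding the bar flat on the block: the program ends with the gripper still on the bar, and nothing is let go. Slide it, do not lift it; keep hold by the bare bar and do not touch the tube or its white weld, and leave the mirror, loupe, bottle and bracket where they are.

Things in the scene. Friction and masses are not known exactly. Their poses are not given: they have to be found in the camera images.
- block: Riser: fixed ground steel setup block, 152 mm long (x, the sliding direction), 102 wide (y), 51 high, with rows of small holes. Origin at the centre of its underside on the bench; +x points outward, towards the mirror: to the robot's left (world +y), give or take 0.45 rad. Its place varies.
- block_edge (a point): The middle of the block's outer top edge, 51 mm above the bench; axes as the block's (x outward, z up). The blue line must come to this edge.
- bar: Loose aluminium bar, 260 mm long (x), 60 wide (y), 10 thick, flat on the block; with the tube about 0.75 kg. Origin at the centre of its underside, +x to the tube end. Starts with 20 to 60 mm overhang, up to 0.1 rad out of square, its tail past the block's back. Left alone it tips beyond about 80 to 98 mm overhang; with the line on the edge (120 mm) 1.2 to 3.5 N down near the tail holds it.
- bar_mark (a point): The middle of the blue line (4 mm wide, all round the bar) on the bar's top face: 10 mm from the bar's origin towards the tube, 120 mm from the tube end, 10 mm above the underside. Axes as the bar's.
- bar_tail (a point): The middle of the bar's plain end (away from the tube), on the top face: 130 mm behind the bar's origin. The bar can be pinched here across its 60 mm width; fingertips reaching below its underside behind the block would run into the block when it is slid.
- tube: The tube welded upright on the bar, part of the same piece: 45 mm outside diameter, 110 mm high above the bar's top, with a white-coated weld 55 to 58 mm across at its foot. Origin at the centre of its foot, 88 mm from the bar's origin towards the outer end, 10 mm above the bar's underside. Not to be touched.
- mirror: Round flat inspection mirror in a black frame, 84 mm across, 8 mm high, loose on the bench about 80 mm beyond the block's outer edge, under the tube end when the bar is out. Origin under its centre.
- loupe: Black magnifier standing on the bench, 42 mm across, 44 mm high, on the far side of the block from the robot. Origin under its centre.
- bottle: White squeeze bottle with a nozzle, 58 mm across, 158 mm high, on the bench on the far side of the block, towards the mirror end. Origin under its centre.
- bracket: Welded aluminium angle, 90 x 80 mm base, 10 mm thick, upright wall 90 mm high, on the bench beyond the mirror, seen from the block. Origin under the centre of its base.
There are look-alikes about, which are no part of the job. Leave any brown look-alike of the block alone.

How it is judged:
By the outcome, as a careful person would: the job done as asked, in the order asked, and still so for the second after the job is handed in, while the arm keeps its last pose, push and grip.
It also fails if it takes over 32 s, if anything falls off the work surface, if the arm or the gripper's body presses on something with over 40 N, if the wrist force passes 120 N, or if a joint passes its speed limit or range.

## Working session

There is one attempt and no reset: what is moved stays moved. The work goes in short steps, Python scripts to look and compute and a tool call to move; the robot and the scene stay as the last step left them, time stands still between calls to the robot, and variables do not carry over. Pictures are saved under pics/ and viewed, at most 10 in all, crops included, and the job is handed in when it is done.

Besides the shell and the picture viewer there is one more tool, called after "Request:" by a JSON object that holds its "fn" and its "kwargs". step_arm: Moves the arm, as the interface text tells. Its arguments: {"type":"object","properties":{"series":{"type":"array"},"gripper":{"type":"number"},"newtons":{"type":"number"}},"required":["series"]}

```bash
mkdir -p pics; cat > h.py <<'E'
import numpy as np, cv2
from scipy.spatial.transform import Rotation as R
from workcell import monitor, viewer, job
def cam(n):
    s=monitor.read_state(); p=viewer.read_camera(n)
    if n=='wrist':
        M=np.eye(4); M[:3,:3]=R.from_rotvec(s['tcp_rot']).as_matrix(); M[:3,3]=s['tool_pos']
        p['Tw']=M@np.array(p['hand_eye'])
    else: p['Tw']=np.array(p['T'])
    return p
def toz(p,uv,z):
    K=np.array(p['intrinsics'],float);d=np.array(p['distortion'],float)
    a=cv2.undistortPoints(np.array(uv,float).reshape(-1,1,2),K,d).reshape(-1,2)
    r=np.c_[a[:,0],-a[:,1],-np.ones(len(a))]@p['Tw'][:3,:3].T
    o=p['Tw'][:3,3]; return o+r*((z-o[2])/r[:,2])[:,None]
def proj(p,X):
    X=np.atleast_2d(X); c=(X-p['Tw'][:3,3])@p['Tw'][:3,:3]
    c=c*[1,-1,-1]
    return cv2.projectPoints(c.reshape(-1,1,3),np.zeros(3),np.zeros(3),np.array(p['intrinsics'],float),np.array(p['distortion'],float))[0].reshape(-1,2)
def save(n,im): cv2.imwrite('pics/'+n,np.ascontiguousarray(im[:,:,::-1]))
E
python3 - <<'E'
from h import *
Z=dict(block=0.0,block_edge=.051,bar=.051,bar_mark=.061,bar_tail=.061,tube=.061,mirror=0,loupe=0,bottle=0,bracket=0)
np.set_printoptions(precision=4,suppress=True)
for n in('top','scene'):
    p=cam(n); save(n+'.png',p['image']); print(n,p['Tw'][:3,3])
    for k,z in Z.items():
        for d in viewer.spot_point(p,k)[:3]: print(k,round(d['score'],2),np.round(d['point']),toz(p,d['point'],z)[0])
s=monitor.read_state();print(s)
E
```

```text
top [0.4141 0.02   1.0641]
block 0.85 [341. 246.] [ 0.5606 -0.0218  0.    ]
block 0.85 [468. 250.] [ 0.5447 -0.3052  0.    ]
block 0.81 [407. 347.] [ 0.3347 -0.1578  0.    ]
block_edge 0.87 [302. 254.] [0.5397 0.0639 0.051 ]
block_edge 0.84 [444. 262.] [ 0.5128 -0.238   0.051 ]
block_edge 0.65 [240. 370.] [0.3014 0.1963 0.051 ]
bar 0.68 [338. 247.] [ 0.5522 -0.0144  0.051 ]
bar_mark 0.66 [336. 247.] [ 0.5513 -0.0086  0.061 ]
bar_tail 0.56 [399. 220.] [ 0.6041 -0.1444  0.061 ]
tube 0.69 [340. 247.] [ 0.5506 -0.0172  0.061 ]
tube 0.62 [302. 261.] [0.5225 0.0621 0.061 ]
tube 0.17 [334. 247.] [ 0.5505 -0.006   0.061 ]
mirror 0.68 [274. 275.] [0.5    0.1287 0.    ]
loupe 0.67 [335. 173.] [ 0.7292 -0.0139  0.    ]
bottle 0.92 [254. 186.] [0.7044 0.1706 0.    ]
bracket 0.95 [208. 284.] [0.4847 0.2742 0.    ]
scene [1.1906 0.2978 0.7057]
block 0.79 [288. 280.] [ 0.5624 -0.0086  0.    ]
block 0.76 [269. 202.] [ 0.3386 -0.1616  0.    ]
block 0.68 [169. 238.] [ 0.5478 -0.3054 -0.    ]
block_edge 0.95 [298. 180.] [ 0.2952 -0.1024  0.051 ]
block_edge 0.9 [323. 260.] [0.5328 0.0549 0.051 ]
block_e
[... 263 characters left out ...]
8.] [0.5335 0.0639 0.061 ]
mirror 0.83 [359. 283.] [0.5143 0.1269 0.    ]
loupe 0.75 [251. 340.] [ 0.7249 -0.0055  0.    ]
bottle 0.64 [347. 363.] [0.7052 0.1697 0.    ]
bracket 0.74 [430. 298.] [0.4978 0.2679 0.    ]
{'time': 1.1, 'q': array([-1.2799,  0.2639,  1.604 , -0.    ,  1.2737, -0.0369]), 'joint_vel': array([-0.0014, -0.0022,  0.001 ,  0.0006, -0.0004, -0.0005]), 'joint_torque': array([ -0.0009, -51.5077, -36.7729,  -0.0001,   0.0008,   0.    ]), 'tool_pos': array([ 0.2173, -0.6391,  0.2313]), 'tcp_rot': array([ 3.0994,  0.5126, -0.    ]), 'wrist_force': array([ 0.3171, -1.0093,  0.1261]), 'torque': array([-0.0159,  0.0028, -0.0097]), 'grip_force': 0.0, 'width': 0.9986680733617899}
```

```bash
python3 - <<'E'
import cv2
a=cv2.imread('pics/top.png')[130:400,170:530];cv2.imwrite('pics/topc.png',cv2.resize(a,None,fx=2.2,fy=2.2,interpolation=cv2.INTER_CUBIC))
E
```

```text
(no output)
```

View pics/topc.png

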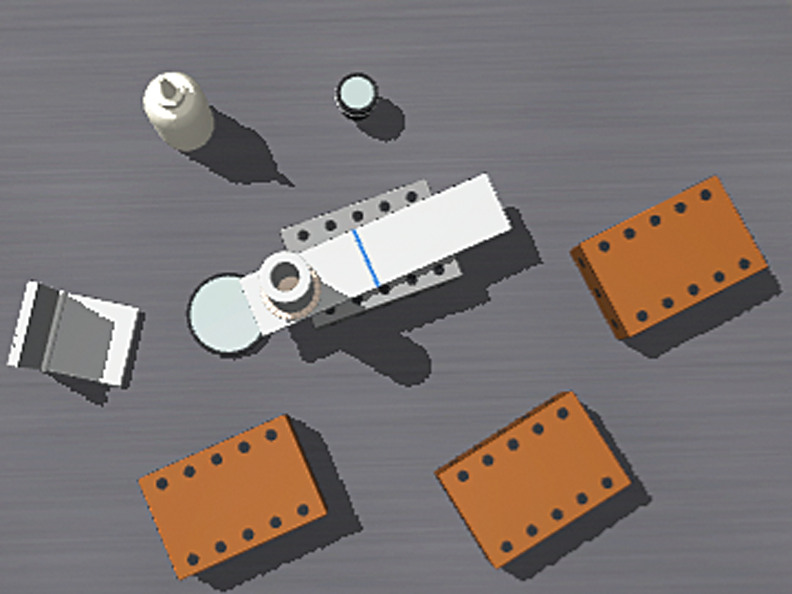

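View pics/scene.png

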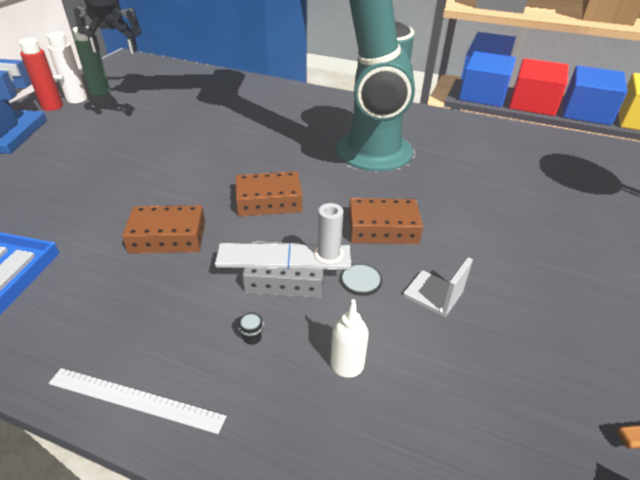

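The grey steel block is at crop (370,250), full picture about (338,244), and the bar with the blue line and tube lies on it. The other block candidates, at crop (670,258), (233,495) and (535,480), are brown look-alikes. The task says steel, and only the grey one carries the bar and has the mirror (230,313) beyond it. This crop confirms it.

```bash
python3 - <<'E'
from h import *
np.set_printoptions(precision=4,suppress=True)
p=cam('top')
f=lambda a:np.array(a,float)/2.2+[170,130]
B=toz(p,f([(487,174),(511,229),(354,230),(378,288),(240,276),(263,335)]),.061)
K=toz(p,f([(427,180),(463,270),(280,230),(318,325)]),.051)
print(B,'\n',K)
ang=lambda v:np.arctan2(v[1],v[0])
tail=(B[0]+B[1])/2;mark=(B[2]+B[3])/2;tip=(B[4]+B[5])/2
print(tail,mark,tip,'lens',np.linalg.norm(mark-tail),np.linalg.norm(tip-tail),np.linalg.norm(B[0]-B[1]))
print('bar ang',ang(mark-tail),ang(tip-tail),'block',ang(K[2]-K[0]),ang(K[3]-K[1]),np.linalg.norm(K[2]-K[0]),np.linalg.norm(K[2]-K[3]),'edge',ang(K[2]-K[3]))
s=monitor.read_state();M=R.from_rotvec(s['tcp_rot']).as_matrix();print(M)
E
```

```text
[[ 0.6285 -0.1296  0.061 ]
 [ 0.574  -0.1501  0.061 ]
 [ 0.5775  0.0007  0.061 ]
 [ 0.5208 -0.0204  0.061 ]
 [ 0.5361  0.1111  0.061 ]
 [ 0.4791  0.0902  0.061 ]] 
 [[ 0.6265 -0.0723  0.051 ]
 [ 0.5369 -0.1035  0.051 ]
 [ 0.5812  0.0724  0.051 ]
 [ 0.4878  0.0379  0.051 ]]
[ 0.6013 -0.1398  0.061 ] [ 0.5491 -0.0099  0.061 ] [0.5076 0.1007 0.061 ] lens 0.14004809824133357 0.2580924814306369 0.05824399757479342
bar ang 1.952516445553337 1.9422913086894116 block 1.873966797176983 1.9051072476657107 0.15154849707582901 0.09956347266816537 edge 0.3532244649970269
[[ 0.9468  0.322   0.    ]
 [ 0.322  -0.9468  0.0001]
 [ 0.     -0.0001 -1.    ]]
```

Request:
{"fn": "step_arm", "kwargs": {"series": [0.048, -0.033, 0, -0.147, 0.095, -0.066, 0, -0.294, 0.143, -0.099, 0, -0.441, 0.19, -0.132, 0, -0.588, 0.238, -0.165, 0, -0.735, 0.286, -0.198, 0, -0.882, 0.333, -0.231, 0, -1.03, 0.381, -0.264, 0, -1.18], "gripper": 1}}

```text
time: 2.15
tool_pos: [0.494, -0.2649, 0.2316]
tcp_rot: [2.284, 2.155, 0.0]
wrist_force: [0.1, 0.2, -0.1]
width: 1.002
grip_force: 0.0
```

```bash
cat >> h.py <<'E'
def delta(target,yaw):
    s=monitor.read_state();M=R.from_rotvec(s['tcp_rot']).as_matrix()
    d=M.T@(np.array(target)-s['tool_pos']); y=np.arctan2(M[1,0],M[0,0])
    t=(-(yaw-y)+np.pi)%(2*np.pi)-np.pi
    print('t',s['time'],'pos',s['tool_pos'],'yaw',y,'q',s['q'],'F',s['wrist_force'],'w',s['width'],s['grip_force']); print('delta',d.round(4),'turn',round(t,4))
np.set_printoptions(precision=4,suppress=True)
E
python3 -c "
from h import *
delta([.596,-.127,.2],1.947)"
```

```text
t 2.15 pos [ 0.494  -0.2649  0.2316] yaw 1.5126050767546844 q [-0.5366  0.0472  1.8519 -0.0001  1.2416 -0.4784] F [ 0.0543  0.2247 -0.0773] w 1.001590680702936 0.0
delta [0.1436 0.0938 0.0316] turn -0.4344
```

Request:
{"fn": "step_arm", "kwargs": {"series": [0.048, 0.032, 0.02, -0.147, 0.096, 0.063, 0.04, -0.29, 0.143, 0.094, 0.07, -0.434, 0.143, 0.094, 0.07, -0.434, 0.143, 0.094, 0.07, -0.434]}}

```text
time: 2.78
tool_pos: [0.5957, -0.1296, 0.1611]
tcp_rot: [-1.773, -2.593, 0.001]
wrist_force: [0.8, -0.5, 0.4]
width: 0.999
grip_force: 0.0
```

```bash
python3 - <<'E'
from h import *
delta([.596,-.127,.056],1.947)
p=cam('wrist');save('w1.png',p['image']);print(p['Tw'])
for k,z in (('bar_tail',.061),('bar_mark',.061),('block_edge',.051)):
    for d in viewer.spot_point(p,k)[:2]: print(k,d['score'],d['point'],toz(p,d['point'],z)[0])
E
```

```text
t 2.775 pos [ 0.5957 -0.1296  0.1611] yaw 1.9420753922167313 q [-0.2547  0.1947  1.8217 -0.0006  1.1259 -0.6258] F [ 0.7641 -0.4969  0.442 ] w 0.9991020127810705 0.0
delta [0.0023 0.0013 0.1051] turn -0.0049
[[ 0.931  -0.3492 -0.1059  0.5677]
 [ 0.3649  0.8895  0.2749 -0.0581]
 [-0.0018 -0.2946  0.9556  0.3034]
 [ 0.      0.      0.      1.    ]]
bar_tail 0.79 [320.0, 252.9] [ 0.6    -0.1404  0.061 ]
bar_mark 0.72 [324.1, 46.4] [ 0.5515 -0.0096  0.061 ]
block_edge 0.96 [180.9, 313.5] [ 0.5134 -0.236   0.051 ]
```

View pics/w1.png

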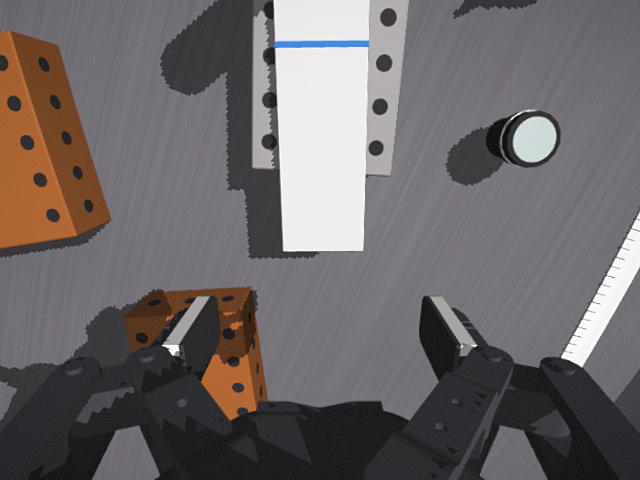

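The wrist view shows the bar tail at (283–363, 252), the blue line at row 45, and the grey block's back corners at about (252,168) and (391,176). The fingers are centred across the bar.

```bash
python3 - <<'E'
from h import *
p=cam('wrist')
B=toz(p,[(283.5,251),(363.5,250.5),(275.5,45),(369,43.5)],.061)
K=toz(p,[(252,168),(391,176),(409.5,2)],.051)
print(B,K)
t=(B[0]+B[1])/2;m=(B[2]+B[3])/2
a=lambda v:np.arctan2(v[1],v[0])
print(t,m,np.linalg.norm(m-t),'bar',a(m-t),a(B[1]-B[0])+np.pi/2,a(B[3]-B[2])+np.pi/2,'block back',a(K[1]-K[0])+np.pi/2,np.linalg.norm(K[1]-K[0]),'side',a(K[2]-K[1]))
E
```

```text
[[ 0.5746 -0.1509  0.061 ]
 [ 0.6302 -0.1288  0.061 ]
 [ 0.5228 -0.0212  0.061 ]
 [ 0.5782  0.0013  0.061 ]] [[ 0.5321 -0.1027  0.051 ]
 [ 0.6287 -0.0713  0.051 ]
 [ 0.5933  0.0368  0.051 ]]
[ 0.6024 -0.1399  0.061 ] [ 0.5505 -0.0099  0.061 ] 0.1399222713645221 bar 1.950917247407816 1.9482952675186214 1.9572995102238366 block back 1.8848095488418095 0.10146830181005534 side 1.886678724142771
```

Request:
{"fn": "step_arm", "kwargs": {"series": [0.002, 0.001, 0.04, -0.005, 0.002, 0.001, 0.08, -0.005, 0.002, 0.001, 0.105, -0.005, 0.002, 0.001, 0.105, -0.005, 0.002, 0.001, 0.105, -0.005]}}

```text
time: 3.65
tool_pos: [0.597, -0.1282, 0.0578]
tcp_rot: [1.767, 2.595, 0.001]
wrist_force: [0.4, 0.0, -0.0]
width: 1.002
grip_force: 0.0
```

Request:
{"fn": "step_arm", "kwargs": {"series": [0.001, 0, 0.009, -0.006, 0.001, 0, 0.009, -0.006, 0.001, 0, 0.009, -0.006]}}

```text
time: 4.03
tool_pos: [0.5959, -0.1265, 0.0477]
tcp_rot: [1.759, 2.602, 0.0]
wrist_force: [0.9, -0.1, -0.1]
width: 0.998
grip_force: 0.0
```

Request:
{"fn": "step_arm", "kwargs": {"series": [0, 0, 0, 0, 0, 0, 0, 0, 0, 0, 0, 0, 0, 0, 0, 0, 0, 0, 0, 0, 0, 0, 0, 0], "gripper": 0.75, "newtons": 40}}

```text
time: 4.78
tool_pos: [0.5957, -0.1265, 0.0473]
tcp_rot: [-1.759, -2.603, 0.0]
wrist_force: [-0.5, -0.7, 0.1]
width: 0.748
grip_force: 0.0
```

```bash
python3 - <<'E'
from h import *
delta([.597,-.127,.048],1.951)
p=cam('wrist');q=cam('scene')
a=cv2.resize(p['image'][150:480,130:530],(600,495),interpolation=cv2.INTER_CUBIC)
u=proj(q,[[.597,-.127,.061]])[0].astype(int);print(u)
b=cv2.resize(q['image'][u[1]-40:u[1]+40,u[0]-60:u[0]+60],(720,480),interpolation=cv2.INTER_CUBIC)
save('w2.png',a);save('s2.png',b)
E
```

```text
t 4.775 pos [ 0.5957 -0.1265  0.0473] yaw 1.9528155258803956 q [-0.2501  0.3147  1.9059 -0.      0.921  -0.6322] F [-0.4566 -0.6696  0.1349] w 0.7482609496700067 0.0
delta [-0.001   0.001  -0.0007] turn 0.0018
[224 252]
```

View pics/w2.png

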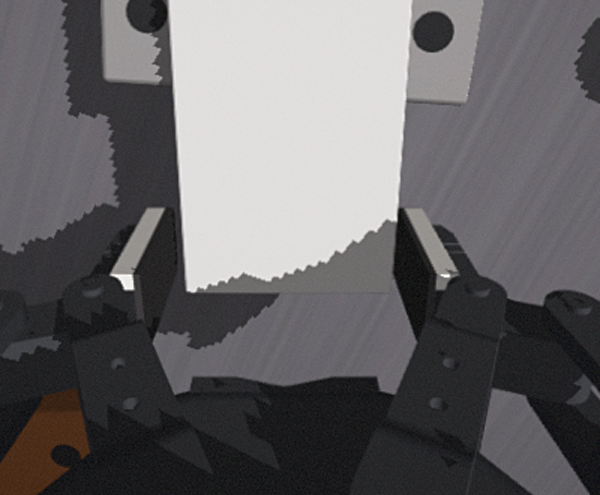

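View pics/s2.png

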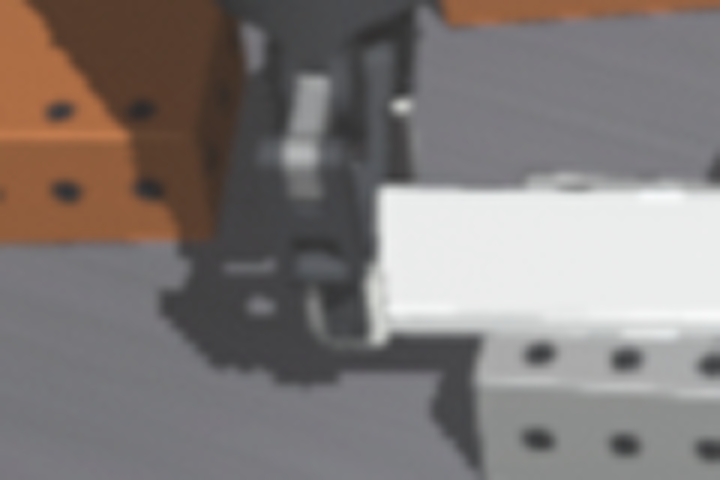

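```bash
python3 - <<'E'
from h import *
q=cam('scene');p=cam('wrist')
d=np.array([-.371,.929,0]);n=np.array([.929,.371,0]);c=np.array([.5957,-.1265,0])
for l,X in (('tailcorner top',[.6302,-.1288,.061]),('tailc bot',[.6302,-.1288,.051])): print(l,(proj(q,X)[0]-[164,212])*6,(proj(p,X)[0]-[130,150])*1.5)
for s in(-1,1):
  for z in(.045,.05,.055,.06,.065):
    for e in (-.011,.011):
      X=c+s*n*.032+d*e+[0,0,z]; print(s,z,e,(proj(q,X)[0]-[164,212])*6,(proj(p,X)[0]-[130,150])*1.5)
E
```

```text
tailcorner top [307.3288 304.8023] [391.7668 299.4039]
tailc bot [311.0816 327.424 ] [385.4945 279.8587]
-1 0.045 -0.011 [355.0369 211.4134] [183.8339 257.5904]
-1 0.045 0.011 [419.9966 212.5273] [179.7764 194.1139]
-1 0.05 -0.011 [353.4068 200.3415] [180.8767 266.1741]
-1 0.05 0.011 [418.5847 201.4616] [176.5388 201.1492]
-1 0.055 -0.011 [351.7653 189.1953] [177.7444 275.272 ]
-1 0.055 0.011 [417.163  190.3216] [173.0976 208.6314]
-1 0.06 -0.011 [350.1122 177.9739] [174.4214 284.9307]
-1 0.06 0.011 [415.7312 179.1064] [169.4332 216.6039]
-1 0.065 -0.011 [348.4474 166.6764] [170.8905 295.202 ]
-1 0.065 0.011 [414.2893 167.8153] [165.5236 225.1156]
1 0.045 -0.011 [325.0841 342.8255] [385.4496 258.4348]
1 0.045 0.011 [393.3656 343.9649] [390.1856 195.0119]
1 0.05 -0.011 [323.2713 331.6489] [388.4176 267.0405]
1 0.05 0.011 [391.7933 332.7948] [393.4555 202.0727]
1 0.055 -0.011 [321.4452 320.3936] [391.5612 276.1615]
1 0.055 0.011 [390.2095 321.5462] [396.931  209.5818]
1 0.06 -0.011 [319.6057 309.0589] [394.8959 285.8442]
1 0.06 0.011 [388.614  310.2183] [400.6316 217.5826]
1 0.065 -0.011 [317.7525 297.6439] [398.4392 296.1409]
1 0.065 0.011 [387.0067 298.81  ] [404.5798 226.1242]
```

Projecting the expected finger positions puts the pads alongside the tail, with tips at about z = 0.054. That is above the block top and overlaps the bar's side. I'll close now.

Request:
{"fn": "step_arm", "kwargs": {"series": [0, 0, 0, 0, 0, 0, 0, 0, 0, 0, 0, 0, 0, 0, 0, 0], "gripper": 0.5, "newtons": 50}}

```text
time: 5.48
tool_pos: [0.596, -0.1266, 0.0478]
tcp_rot: [1.759, 2.602, 0.0]
wrist_force: [-1.0, 0.6, 4.9]
width: 0.68
grip_force: 54.9
```

```bash
python3 - <<'E'
from h import *
delta([.597,-.127,.048],1.951)
p=cam('wrist')
for d in viewer.spot_point(p,'bar_mark')[:2]: print(d['score'],d['point'],toz(p,d['point'],.061)[0])
t=cam('top')
for k,z in(('bar_mark',.061),('block_edge',.051)):
  for d in viewer.spot_point(t,k)[:1]: print(k,d['score'],d['point'],toz(t,d['point'],z)[0])
def line(p):
    im=p['image'].astype(int);m=(im[...,2]-im[...,0]>70)&(im[...,2]>120)
    return m
m=line(t);ys,xs=np.nonzero(m);k=(abs(xs-335)<20)&(abs(ys-247)<25);print(k.sum())
W=toz(t,np.c_[xs[k],ys[k]],.061);w=W.mean(0);u=np.linalg.svd(W-w)[2][0];print('line',w,np.arctan2(u[1],u[0])+np.pi/2)
E
```

```text
t 5.475 pos [ 0.596  -0.1266  0.0478] yaw 1.9529992896248296 q [-0.2501  0.3142  1.9053 -0.0001  0.9213 -0.6323] F [-0.9722  0.6461  4.9277] w 0.6804139798479184 54.94915008544922
delta [-0.0007  0.0008 -0.0002] turn 0.002
bar_mark 0.63 [336.7, 247.4] [ 0.5497 -0.0106  0.061 ]
block_edge 0.72 [239.9, 369.1] [0.3038 0.1967 0.051 ]
56
line [ 0.551  -0.0095  0.061 ] -1.1914854577373069
```

Request:
{"fn": "step_arm", "kwargs": {"series": [0.006, 0.0003, 0, 0.008, 0.013, 0.0006, 0, 0.016, 0.02, 0.001, 0, 0.024, 0.027, 0.0013, 0, 0.032, 0.034, 0.0016, 0, 0.04, 0.041, 0.002, 0, 0.05, 0.048, 0.002, 0, 0.06, 0.055, 0.002, 0, 0.06]}}

```text
time: 6.72
tool_pos: [0.5781, -0.0757, 0.0478]
tcp_rot: [1.835, 2.546, -0.0]
wrist_force: [1.5, -4.2, 2.3]
width: 0.686
grip_force: 54.7
```

```bash
python3 - <<'E'
from h import *
delta([.5729,-.0626,.048],1.888)
t=cam('top');p=cam('wrist')
u=proj(t,[[.5338,.0565,.051]])[0].astype(int);print('edge px',u)
save('t3.png',cv2.resize(t['image'][u[1]-45:u[1]+45,u[0]-40:u[0]+80],(800,600),interpolation=cv2.INTER_CUBIC))
save('w3.png',p['image'])
E
```

```text
t 6.725 pos [ 0.5781 -0.0757  0.0478] yaw 1.8927477279072933 q [-0.1719  0.2695  1.9648 -0.002   0.9045 -0.4926] F [ 1.4792 -4.2091  2.3307] w 0.6864459130886225 54.733648896217346
delta [ 0.014  -0.0008 -0.0002] turn 0.0047
edge px [305 256]
```

View pics/t3.png

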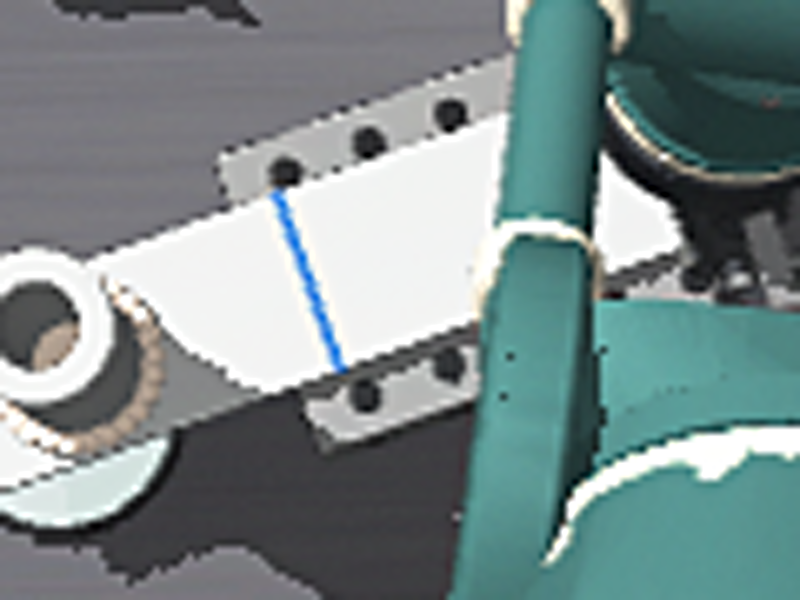

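View pics/w3.png

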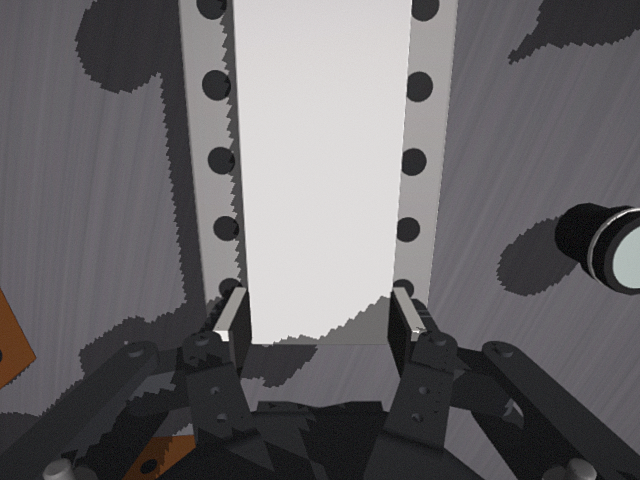

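The top crop shows the blue line from (277,195) to (341,372), and the block's outer edge corners at (217,158) and (325,452). The two are nearly parallel with a gap left to close. The wrist view shows the bar held between the pads, with the block's sides at (180,0)–(205,300) and (458,0)–(428,300).

```bash
python3 - <<'E'
from h import *
t=cam('top');p=cam('wrist')
f=lambda a:(np.array(a,float)+.5)/6.6667-.5+[265,211]
a=lambda v:np.arctan2(v[1],v[0])
im=t['image'].astype(int);m=(im[...,2]-im[...,0]>70)&(im[...,2]>120)
ys,xs=np.nonzero(m);k=(xs>300)&(xs<322)&(ys>232)&(ys<272)
W=toz(t,np.c_[xs[k],ys[k]],.061);w=W.mean(0);v=np.linalg.svd(W-w)[2][0];la=(a(v)+np.pi/2)%np.pi
E=toz(t,f([(217,158),(325,452)]),.051);ea=a(E[0]-E[1])+np.pi/2
L=toz(t,f([(277,195),(341,372)]),.061)
print(k.sum(),'line',w,la,L.mean(0),a(L[0]-L[1])+np.pi/2,'edge',E.mean(0),ea,np.linalg.norm(E[0]-E[1]))
for g in(1.888,la,ea):
  u=np.array([np.cos(g),np.sin(g),0]); print('gap',(E.mean(0)-w)@u)
S=toz(p,[(180,2),(205,300),(458,2),(428,300)],.051);b=toz(p,[(233,2),(251,330),(413,2),(392,290)],.061)
print('sides',a(S[0]-S[1]),a(S[2]-S[3]),'bar',a(b[0]-b[1]),a(b[2]-b[3]), np.linalg.norm(S[0]-S[2]),np.linalg.norm(b[0]-b[2]))
for d in viewer.spot_point(p,'bar_tail')[:1]: print(d['score'],toz(p,d['point'],.061))
s=monitor.read_state();print(s['tool_pos'])
E
```

```text
56 line [0.5397 0.0448 0.061 ] 1.8897460499560017 [0.5393 0.044  0.061 ] 1.889311096898336 edge [0.5342 0.0566 0.051 ] 1.8959667933921138 0.10057539793738782
gap 0.012929611622771368
gap 0.012932324328403943
gap 0.012941668511388001
sides 1.8824250694868936 1.8879694552819088 bar 1.8890116664659629 1.8846511226314548 0.09960911152391638 0.05956271401287619
0.91 [[ 0.5814 -0.089   0.061 ]]
[ 0.5777 -0.0748  0.0478]
```

Request:
{"fn": "step_arm", "kwargs": {"series": [0.004, 0, 0, 0, 0.008, 0, 0, 0, 0.011, 0, 0, 0, 0.013, 0, 0, 0, 0.013, 0, 0, 0, 0.013, 0, 0, 0]}}

```text
time: 7.72
tool_pos: [0.5738, -0.0631, 0.0478]
tcp_rot: [1.835, 2.547, 0.0]
wrist_force: [1.3, -4.8, 4.9]
width: 0.682
grip_force: 55.0
```

```bash
python3 - <<'E'
from h import *
t=cam('top')
a=lambda v:np.arctan2(v[1],v[0])
im=t['image'].astype(int);m=(im[...,2]-im[...,0]>70)&(im[...,2]>120)
ys,xs=np.nonzero(m);k=(xs>290)&(xs<322)&(ys>232)&(ys<278)
W=toz(t,np.c_[xs[k],ys[k]],.061);w=W.mean(0);v=np.linalg.svd(W-w)[2][0]
print(k.sum(),w,(a(v)+np.pi/2)%np.pi,'gap',(np.array([.5342,.0566,.061])-w)@[np.cos(1.889),np.sin(1.889),0])
delta([.5729,-.0626,.048],1.888)
save('t4.png',cv2.resize(t['image'][211:301,245:365],(800,600),interpolation=cv2.INTER_CUBIC))
q=cam('scene');u=proj(q,[[.534,.0566,.055]])[0].astype(int)
save('s4.png',cv2.resize(q['image'][u[1]-60:u[1]+60,u[0]-80:u[0]+80],(800,600),interpolation=cv2.INTER_CUBIC))
E
```

```text
54 [0.5355 0.0565 0.061 ] 1.8852351456097227 gap 0.000474649872237272
t 7.775 pos [ 0.5737 -0.0632  0.0478] yaw 1.8927683441088907 q [-0.1523  0.2604  1.9766 -0.0011  0.9028 -0.4736] F [ 1.9151 -4.6923  4.939 ] w 0.6826785319397418 54.979881048202515
delta [ 0.0008 -0.0006 -0.0002] turn 0.0048
```

View pics/t4.png

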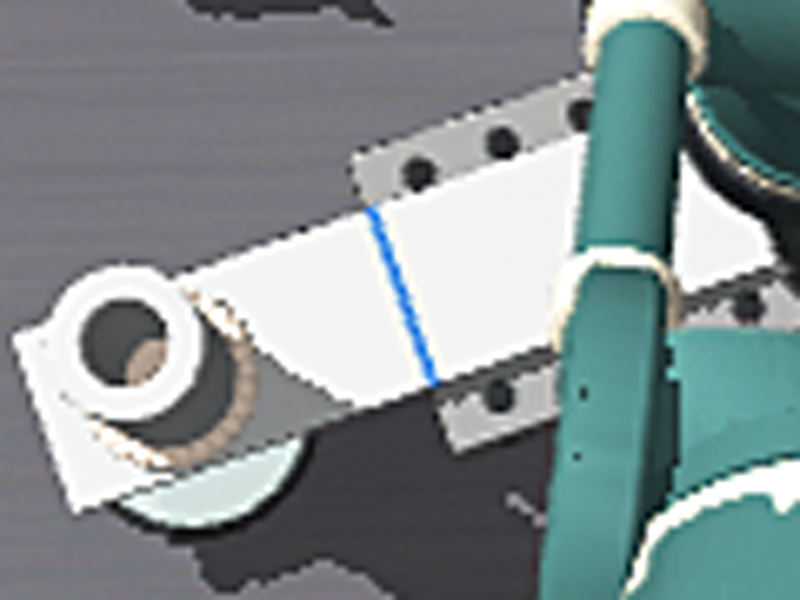

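View pics/s4.png

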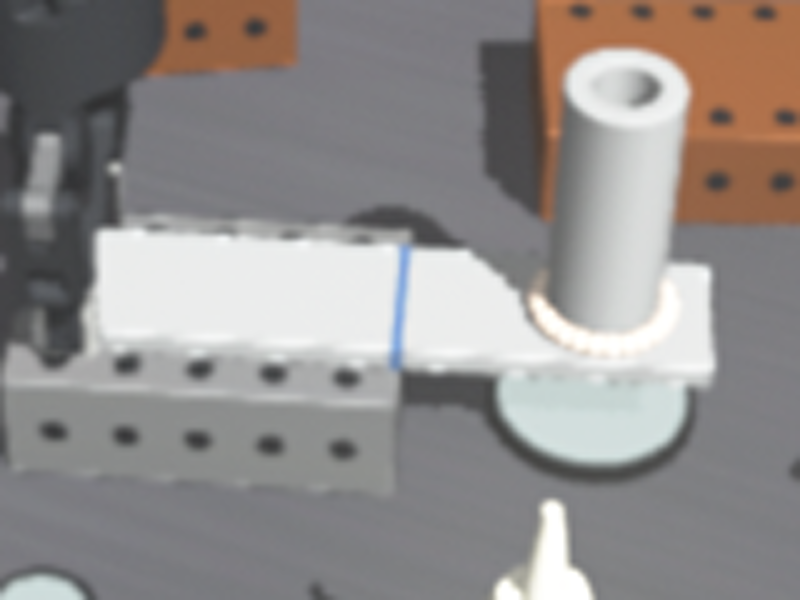

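The blue line, (370,207)–(435,385) in the top crop, lies on the block edge line (352,155)–(458,452). The scene view agrees: the bar is flat, the mirror is under the tube, and the gripper holds it with about 5 N down. The gap is about 0.5 mm or less, so I'm handing in.

```bash
python3 -c "
from h import *
print(job.finish_job())"
```

```text
the job is handed in; nothing more can be done
None
```

The bar was slid out until the blue line sits within about 0.5 mm of the block's outer edge and square to within 0.01 rad. The job is handed in with the gripper still pressing the bar flat at about 5 N.

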